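# Take the thick feed roller out of its stand and lay it in the cradle

## Task

The thick wooden roller has to come out for re-turning: flip the cam lever on its stand open, right over to the back, take hold of the roller, draw it forward and lower its axle out of the slots, then lay it gently (not dropped) in the empty V cradle, along the two V blocks and centred, and let go. Leave its lever flipped open, and leave the stand with the slim roller as it is, lever shut and roller in place.

Things in the scene. Friction and masses are not known exactly. Their poses are not given: they have to be found in the camera images.
- thick_mid (a point): Thick roller: pale wood, 44 mm diameter, 100 mm long, on a steel axle 10 mm thick and 152 mm long; 0.2 kg. Point: its centre, on the axle; y runs along the axle. Starts in thick_stand at x 1, y 0, z 120 mm of the stand's frame, axle along its y, and is pinched from above across its diameter, between the side plates.
- thick_stand: Dark steel stand fixed to the bench. Origin at bench level under the seated axle; z up, y along the axle, -x its front. Two 7 mm side plates, inner faces at y -56 and 56 mm, x -50 to 26, top z 144, joined only by a 12 mm base. In each an axle slot, open below (see slot_way). The cam lever is outside the +y plate.
- slot_way (a point): Fixed point of thick_stand, at x -26, y 0, z 120 mm of its frame (same axes): mid-way down and out. The axle rests on ledges 27 mm behind it, 5 mm headroom: raise it 3 mm, draw it forward to this point, lower it 20 mm (9 mm free to front and back), go forward under the 10 mm thick noses (lower end z 116) till 100 mm before the seat, then up.
- thick_lever (a joint): Steel cam lever, 12 mm wide (y), 8 thick, 86 long, of thick_stand; hinge along the stand's y at x -14, y 72, z 137 mm. 0 to 0.12 rad: shut, pointing forward (-x), its lobe blocks the axle. Grows as the end swings up and over to the back (stop 2.6; open beyond 1.9). Pinch it from above 65 mm from the hinge; it can turn in the fingers. Stays where left; 3 N.
- cradle: Brown wooden cradle fixed to the bench. Origin at bench level under its middle, z up, groove along y. Base 120 (x) by 110 (y) by 12 mm; two V blocks 12 mm thick at y -34 and 34, sides at 45 degrees from x 0, z 30 up to x +-40, z 70 mm. The thick roller lies in it with its centre at x 0, z 61, axle along y; free room for fingers between the blocks.
- slim_mid (a point): Centre of the slim roller, which stays: same wood and axle but only 24 mm in diameter, in a second stand of exactly the same shape, 120 mm above the bench.
- slim_lever (a joint): Cam lever of the slim roller's stand, same shape, to be left shut (0 to 0.12 rad).
Things that resemble listed ones, but are neither listed nor needed, are in the scene too. Leave any red look-alike of the thick_stand alone. What is shaped like the part that bears slim_lever but turquoise is not meant.

How it is judged (in metres and radians):
On the way, in this order (a step that is already met when the one before it is completed fails the run):
1. the thick roller's cam lever is flipped open (beyond 1.9 rad) (value of joint thick_lever above 1.9 rad), for 0.1 s.
2. the thick roller, held in the fingers, is lowered out of its slots (at least 8 mm below its seat) (z of thick_mid in the frame of thick_stand below 0.112 m and contact force between the fingers and thick_roller above 0.5 N), for 0.1 s.
At the end, for the whole second after the job is handed in: Thick roller at rest in both V blocks: centre within 10 mm of the groove line, 18 mm of its middle, 50 to 70 mm up, axle within 10 degrees. Its lever open (over 1.7 rad); slim lever shut (under 0.35 rad), slim roller within 12 mm of its start (x of thick_mid in the frame of cradle between -0.01 and 0.01 m and y of thick_mid in the frame of cradle between -0.018 and 0.018 m and z of thick_mid in the frame of cradle between 0.05 and 0.07 m and angle between the y axis of thick_mid and the y axis of cradle, either way round below 0.18 rad and linear speed of thick_roller below 0.02 m/s and value of joint thick_lever above 1.7 rad and value of joint slim_lever below 0.35 rad and distance of slim_mid from where it was at the start of the episode below 0.012 m); the robot touches nothing.
It fails at once if the slim roller's lever is opened (beyond 0.5 rad) (value of joint slim_lever above 0.5 rad).
It fails at once if the slim roller is displaced by more than 15 mm (distance of slim_mid from where it was at the start of the episode above 0.015 m).
It fails at once if the thick roller is dropped (moving faster than 0.7 m/s, as after a fall of 25 mm, with no finger on it) (linear speed of thick_roller above 0.7 m/s and contact force between the fingers and thick_roller below 0.1 N).
It also fails if it takes over 59 s, if anything falls off the work surface, if the arm or the gripper's body presses on something with over 40 N, if the wrist force passes 120 N, or if a joint passes its speed limit or range.

## Robot

A 6-joint arm with a two-finger parallel gripper is mounted at the origin on the work surface. World frame = base frame: x ahead of the robot, y to its left, z up, the work surface at z = 0. Lengths are in m, angles in degrees, forces in N, time in s.
With the tool pointing down it reaches from about 0.35 to 0.875 m from the base axis. Payload 4.2 kg.
Tool frame: the origin (TCP) lies on the centre line of the jaws, within the pads' length; the fingertips stand 19 mm ahead of it and the grasp point (between the pads) is the TCP; x points along the fingers, y is the direction in which the jaws open and shut, and the axes are right-handed (so a half turn about x gives the same grasp; the last joint's range is limited). The gripper opens to 87 mm and grips with 3 to 60 N. Pads are 19 mm wide; open, the fingers measure 117 mm over their backs; the gripper's body (75 mm by 190 mm) begins 51 mm behind the grasp point.
Start: joints at [78.759, 22.042, 0.453, 0, -68.411, -14.817], TCP at [0.275, 0.561, 0.242] pointing down, gripper open.
Joint ranges: [-179.83, 179.83], [-69.29, 118.12], [-61.27, 80.66], [-181.25, 117.63], [-171.15, -9.14], [-177.46, 177.46]. Speed limits (degrees/s): [159.86, 159.86, 180, 180, 180, 180].

## Interface

Orientations are given as a 3x3 rotation matrix whose columns are the frame's x, y, z axes.
In Python, from station import r, viewer, job, spotter gives the robot as it stands.
- The arm moves only by the tool play_rows, never from a script. Its argument "commands" is a list of rows, each an object of numbers: "fingers": the gripper command: -1 is fully open, 1 is shut, values between are in proportion; "tx", "ty", "tz": the shift along the tool's x, y, z normalised to -1 to 1, where 1 is 750 mm; "ax", "ay", "az": the turn, a rotation vector about the tool's x, y, z normalised to -1 to 1, where 1 is pi rad. In form: [{"fingers": .., "tx": .., "ty": .., "tz": .., "ax": .., "ay": .., "az": ..}, ...]. A call has 1 to 5 rows; each row is the pose to reach, as a shift and turn from the pose commanded when the call began, along the tool's axes at that moment, turning the shorter way round; what a row does not reach only later rows make up. A row lasts 1/12 s, in which the tool goes at most 41.7 mm and 7.16 degrees, less where a joint would pass 70% of its speed; a pose out of reach is approached as far as the arm can. A call with a number of a shift or a turn outside -1 to 1 is refused whole. A call with a gripper value outside its range is refused whole. The fingers move at their own pace and stop on an object; the grip force is fixed at half the most. Time passes only in rows, so rows that repeat a pose let the fingers close. It gives the time, the measured TCP pose, the force and the opening at its end, in the units of the state.
- r.sense(): the state, without advancing time (a new reading comes with each control period).
- viewer.capture(name): name is "side" or "top" or "wrist"; returns a dict with "image" (400x640x3 uint8, red, green, blue), "fx", "fy", "cx", "cy" (pixels), "R" (3x3) and "t" (3): a world point X has camera coordinates R X + t; the wrist camera has in their place "mount" (4x4, takes a point from camera to tool coordinates, whose origin is the TCP and whose axes are the tool frame's). Camera axes: x right, y down, z forward; pixel columns grow to the right and rows downward; lengths in m; the calibration is good to about 2 mm. A picture is of the moment at which its call begins: read the wrist's pose just before it. There is no depth.
- job.finish_job(): hands the job in, once; it reports no verdict.
Trained networks look in a picture, given as the dict that the camera call returned (one of the last four; its "shot" number tells which), for a name from the list of things; names that differ only in an ending like _2 or _b are one class to them, and where a whole thing is asked for, a point or a joint stands for the part that bears it (a point fixed in the world has none). Each returns a list of dicts, best first, with "score" (0 to 1); they miss things now and then, are a little off and sometimes report something else, mostly with a low value. They report only what shows in the picture. A call takes as long as a camera call. They do not tell look-alikes from the thing itself.
- spotter.find_in(name, picture): "uv" ([column, row] in pixels, amid what is visible of it).
- spotter.silhouettes(name, picture): "region" (400x640 bool, what is visible of it) and "uv" ([column, row] in pixels, amid what is visible of it).
The state is a dict: "time_s": time; "joints": joint angles; "joint_velocities": joint speeds; "effort": joint torques, N m; "tcp_pos": TCP position; "ee_rot": TCP orientation; "wrist_force": force on the tool from outside, world axes, zero at the start; "moment": the same for the moment, N m; "gripper_width": opening from 0.0 (shut) to 1.0 (fully open).
Only numpy, scipy, OpenCV 4.12 (cv2) and the standard library are available. Lean on these libraries where they do the work, as an engineer would, in place of code of your own. Each camera call takes 0.05 s, during which the arm holds its last target. There are 200 camera calls.

## Working session

There is one attempt and no reset: what is moved stays moved. The work goes in short steps, Python scripts to look and compute and a tool call to move; the robot and the scene stay as the last step left them, time stands still between calls to the robot, and variables do not carry over. Pictures are saved under pics/ and viewed, about 8 in all and at most 12, crops included, and the job is handed in when it is done.

Besides the shell and the picture viewer there is one more tool, called as a command line: name --argument value ..., lists and objects as JSON in quotes. play_rows: Moves the arm, as the interface text tells. Its arguments: {"type":"object","properties":{"commands":{"type":"array"}},"required":["commands"]}

```bash
mkdir -p pics; ls
cat > a.py <<'E'
import cv2,numpy as np
from station import r,viewer,job,spotter
s=r.sense();print(s['time_s'],s['tcp_pos'],s['ee_rot'])
for c in ['top','side']:
    p=viewer.capture(c);cv2.imwrite(f'pics/{c}0.png',p['image'][:,:,::-1]);np.save(f'{c}.npy',p,allow_pickle=True)
    print(c,p['fx'],p['cx'],p['cy'],np.round(p['R'],3).tolist(),np.round(p['t'],3))
    for n in ['thick_mid','thick_stand','thick_lever','cradle','slim_mid','slim_lever']:
        print(n,[(round(d['score'],2),np.round(d['uv']).tolist()) for d in spotter.find_in(n,p)])
E
python3 a.py
```

```text
pics
0.0 [0.27426297 0.56098732 0.24046868] [[-9.08122613e-04 -4.39455568e-01 -8.98263870e-01]
 [-1.96350274e-03 -8.98261725e-01  4.39456503e-01]
 [-9.99997660e-01  2.16282396e-03 -4.71404276e-05]]
top 506.67552152523956 317.5392017829231 193.69907095850604 [[0.022, -1.0, -0.012], [-0.986, -0.019, -0.167], [0.167, 0.015, -0.986]] [-0.026  0.436  1.505]
thick_mid [(0.56, [399.0, 163.0])]
thick_stand [(0.65, [387.0, 175.0]), (0.62, [455.0, 242.0])]
thick_lever [(0.67, [373.0, 175.0]), (0.58, [438.0, 256.0])]
cradle [(0.75, [225.0, 171.0])]
slim_mid [(0.84, [309.0, 148.0])]
slim_lever [(0.53, [283.0, 166.0]), (0.5, [162.0, 249.0])]
side 477.945062754256 313.7846801785837 206.4744195749125 [[0.682, -0.731, -0.01], [-0.447, -0.405, -0.798], [0.579, 0.549, -0.603]] [-0.324  0.264  1.08 ]
thick_mid [(0.92, [400.0, 223.0])]
thick_stand [(0.84, [399.0, 244.0]), (0.78, [403.0, 334.0])]
thick_lever [(0.85, [365.0, 302.0]), (0.66, [361.0, 212.0])]
cradle [(0.82, [257.0, 181.0])]
slim_mid [(0.54, [327.0, 173.0])]
slim_lever [(0.63, [299.0, 168.0])]
```

```bash
python3 -c "
import cv2
for c,(x,y,w,h) in dict(top=(130,90,400,230),side=(200,100,300,300)).items():
    i=cv2.imread(f'pics/{c}0.png')[y:y+h,x:x+w];cv2.imwrite(f'pics/{c}0c.png',cv2.resize(i,None,fx=2,fy=2,interpolation=2))
"
```

```text
(no output)
```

View pics/top0c.png

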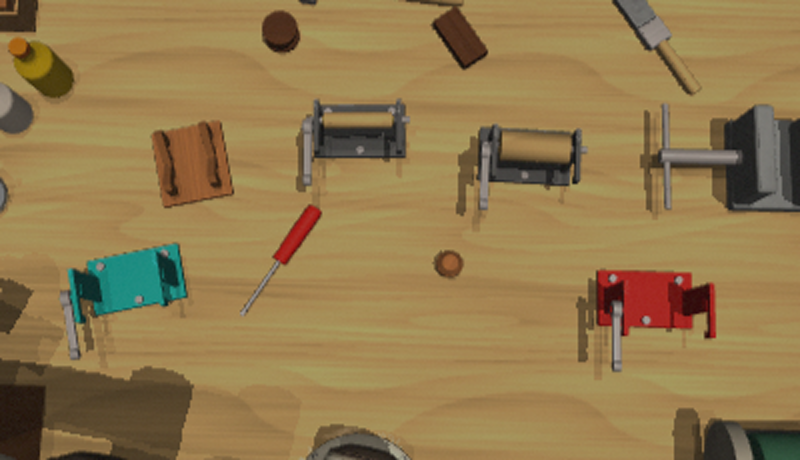

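View pics/side0c.png

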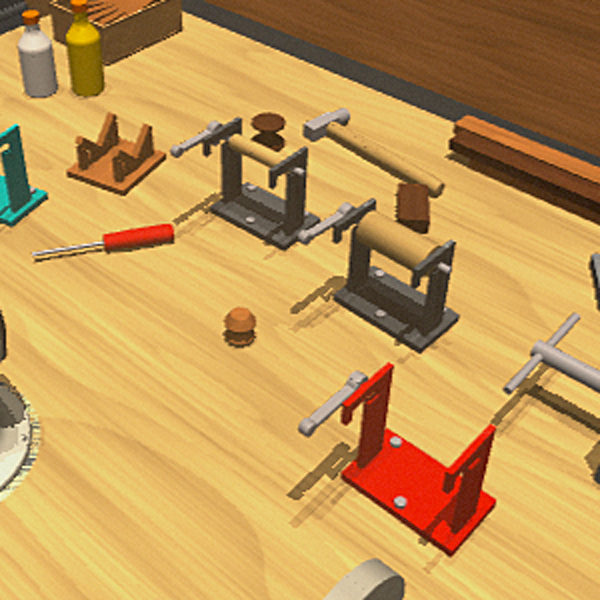

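The thick roller is in the right-hand dark stand, top (395,167) / side (400,225). The slim one is at top (309,152). The red stand at (458,240) and the turquoise one at (195,235) are empty look-alikes. The cradle is at top (225,171). Next I fit poses to the silhouettes.

```bash
cat > fit.py <<'E'
import cv2,numpy as np
from scipy.optimize import minimize
def box(x0,x1,y0,y1,z0,z1): return np.array([[x,y,z] for x in(x0,x1) for y in(y0,y1) for z in(z0,z1)])/1000
def cyl(c,rad,L): 
    a=np.linspace(0,2*np.pi,24); return np.array([[c[0]+rad*np.cos(t),c[1]+s*L/2,c[2]+rad*np.sin(t)] for t in a for s in(-1,1)])/1000
def prism(xz,y0,y1): return np.array([[x,y,z] for x,z in xz for y in(y0,y1)])/1000
ROLL=[cyl((1,0,120),22,100)]
LEV=[box(-100,-14,66,78,133,141)]
CR=[box(-60,60,-55,55,0,12)]+[prism(q,y-6,y+6) for y in(-34,34) for q in([(0,12),(0,30),(40,70),(40,12)],[(0,12),(0,30),(-40,70),(-40,12)])]
def mask(pcs,q,p):
    c,s=np.cos(q[2]),np.sin(q[2]);m=np.zeros((800,1280),np.uint8)
    for P in pcs:
        W=P@np.array([[c,s,0],[-s,c,0],[0,0,1]])+[q[0],q[1],0]
        C=W@p['R'].T+p['t'];u=C[:,:2]/C[:,2:]*[p['fx'],p['fy']]+[p['cx'],p['cy']]
        cv2.fillConvexPoly(m,cv2.convexHull(np.round((u*2+.5)*16).astype(np.int32)),1,shift=4)
    return cv2.GaussianBlur(m.astype(np.float32),(0,0),2)
def fit(obs,q0):
    # obs: (pieces,picture,region)
    T=[cv2.GaussianBlur(cv2.resize(g.astype(np.float32),(1280,800),interpolation=0),(0,0),2) for _,_,g in obs]
    def f(q):
        v=0
        for (P,p,_),t in zip(obs,T):
            m=mask(P,q,p); v+=1-np.minimum(m,t).sum()/np.maximum(m,t).sum()
        return v
    best=None
    for y in(-.3,0,.3):
        o=minimize(f,[q0[0],q0[1],y],method='Nelder-Mead',options=dict(initial_simplex=[[q0[0],q0[1],y],[q0[0]+.02,q0[1],y],[q0[0],q0[1]+.02,y],[q0[0],q0[1],y+.2]],xatol=1e-4,fatol=1e-4))
        if best is None or o.fun<best.fun: best=o
    return best.x,best.fun
def ray(p,uv,z):
    d=p['R'].T@[(uv[0]-p['cx'])/p['fx'],(uv[1]-p['cy'])/p['fy'],1];c=-p['R'].T@p['t']
    return c+d*(z-c[2])/d[2]
E
cat > b.py <<'E'
from fit import *
from station import r,viewer,job,spotter
P={c:viewer.capture(c) for c in('top','side')}
ref={'top':{'thick_mid':(397,165),'thick_lever':(372,177),'cradle':(225,171)},'side':{'thick_mid':(400,223),'thick_lever':(361,212),'cradle':(257,181)}}
def near(n,c):
    L=spotter.silhouettes(n,P[c]);
    L=[d for d in L if np.hypot(*(np.array(d['uv'])-ref[c][n]))<15]
    if not L: print('miss',n,c);return None
    print(n,c,L[0]['uv'],L[0]['score'],L[0]['region'].sum());return L[0]['region']
M={(n,c):near(n,c) for n in ref['top'] for c in P}
def run(names,q0):
    o=[(m,P[c],M[n,c]) for n,m in names for c in P if M[n,c] is not None]
    q,v=fit(o,q0);print([n for n,_ in names],np.round(q[:2],4),'yaw',np.degrees(q[2]).round(1),v/len(o));return q
q0=ray(P['top'],(395,165),.12)
run([('thick_mid',ROLL)],q0);run([('thick_mid',ROLL),('thick_lever',LEV)],q0);run([('thick_lever',LEV)],q0)
run([('cradle',CR)],ray(P['top'],(225,171),.02))
E
python3 b.py
```

```text
thick_mid top [396.5, 163.3] 0.94 589
thick_mid side [396.7, 222.9] 0.62 668
thick_lever top [371.8, 180.0] 0.54 111
thick_lever side [361.1, 211.3] 0.49 177
cradle top [224.2, 171.3] 0.84 1271
cradle side [257.7, 181.7] 0.83 1107
['thick_mid'] [ 0.5168 -0.244 ] yaw -2.3 0.14061617851257324
['thick_mid', 'thick_lever'] [ 0.518  -0.2452] yaw -2.6 0.22615467011928558
['thick_lever'] [ 0.5242 -0.2435] yaw -1.1 0.26251599192619324
['cradle'] [0.5078 0.2741] yaw 12.3 0.07972204685211182
```

play_rows --commands '[{"fingers": -1, "tx": -0.003, "ty": 0.04, "tz": -0.032, "ax": 0, "ay": 0, "az": 0}, {"fingers": -1, "tx": -0.003, "ty": 0.08, "tz": -0.064, "ax": 0, "ay": 0, "az": 0}, {"fingers": -1, "tx": -0.003, "ty": 0.12, "tz": -0.096, "ax": 0, "ay": 0, "az": 0}, {"fingers": -1, "tx": -0.003, "ty": 0.16, "tz": -0.128, "ax": 0, "ay": 0, "az": 0}, {"fingers": -1, "tx": -0.003, "ty": 0.194, "tz": -0.157, "ax": 0, "ay": 0, "az": 0}]'

```text
time_s: 1.52
tcp_pos: [0.3163, 0.3767, 0.2439]
ee_rot: [[-0.0, -0.439, -0.898], [-0.0, -0.898, 0.439], [-1.0, 0.0, 0.0]]
wrist_force: [0.6, 1.2, 0.1]
gripper_width: 1.002
```

play_rows --commands '[{"fingers": -1, "tx": -0.003, "ty": 0.04, "tz": -0.032, "ax": 0, "ay": 0, "az": 0}, {"fingers": -1, "tx": -0.003, "ty": 0.08, "tz": -0.064, "ax": 0, "ay": 0, "az": 0}, {"fingers": -1, "tx": -0.003, "ty": 0.12, "tz": -0.096, "ax": 0, "ay": 0, "az": 0}, {"fingers": -1, "tx": -0.003, "ty": 0.16, "tz": -0.128, "ax": 0, "ay": 0, "az": 0}, {"fingers": -1, "tx": -0.003, "ty": 0.194, "tz": -0.157, "ax": 0, "ay": 0, "az": 0}]'

```text
time_s: 1.93
tcp_pos: [0.358, 0.1943, 0.2464]
ee_rot: [[0.0, -0.439, -0.898], [0.001, -0.898, 0.439], [-1.0, -0.001, -0.0]]
wrist_force: [0.6, -0.7, -0.7]
gripper_width: 0.998
```

play_rows --commands '[{"fingers": -1, "tx": -0.003, "ty": 0.04, "tz": -0.032, "ax": 0, "ay": 0, "az": 0}, {"fingers": -1, "tx": -0.003, "ty": 0.08, "tz": -0.064, "ax": 0, "ay": 0, "az": 0}, {"fingers": -1, "tx": -0.003, "ty": 0.12, "tz": -0.096, "ax": 0, "ay": 0, "az": 0}, {"fingers": -1, "tx": -0.003, "ty": 0.16, "tz": -0.128, "ax": 0, "ay": 0, "az": 0}, {"fingers": -1, "tx": -0.003, "ty": 0.194, "tz": -0.157, "ax": 0, "ay": 0, "az": 0}]'

```text
time_s: 2.35
tcp_pos: [0.3999, 0.012, 0.2488]
ee_rot: [[0.001, -0.439, -0.898], [0.0, -0.898, 0.439], [-1.0, -0.001, -0.001]]
wrist_force: [0.2, -1.2, -0.0]
gripper_width: 0.998
```

play_rows --commands '[{"fingers": -1, "tx": -0.003, "ty": 0.04, "tz": -0.032, "ax": -0.03, "ay": 0, "az": 0}, {"fingers": -1, "tx": -0.003, "ty": 0.08, "tz": -0.064, "ax": -0.06, "ay": 0, "az": 0}, {"fingers": -1, "tx": -0.003, "ty": 0.12, "tz": -0.096, "ax": -0.09, "ay": 0, "az": 0}, {"fingers": -1, "tx": -0.003, "ty": 0.194, "tz": -0.157, "ax": -0.13, "ay": 0, "az": 0}, {"fingers": -1, "tx": -0.003, "ty": 0.194, "tz": -0.157, "ax": -0.13, "ay": 0, "az": 0}]'

```text
time_s: 2.77
tcp_pos: [0.4412, -0.1663, 0.251]
ee_rot: [[0.001, -0.042, -0.999], [0.0, -0.999, 0.042], [-1.0, -0.0, -0.001]]
wrist_force: [1.6, 1.2, -0.4]
gripper_width: 1.002
```

```bash
cat > w.py <<'E'
from fit import *
from station import r,viewer,job,spotter
def wrist(name=None):
    s=r.sense();p=viewer.capture('wrist')
    T=np.eye(4);T[:3,:3]=s['ee_rot'];T[:3,3]=s['tcp_pos'];M=np.linalg.inv(T@np.array(p['mount']))
    p['R'],p['t']=M[:3,:3],M[:3,3]
    if name: cv2.imwrite(f'pics/{name}.png',p['image'][:,:,::-1])
    return s,p
def proj(p,X):
    c=p['R']@X+p['t'];return c[:2]/c[2]*[p['fx'],p['fy']]+[p['cx'],p['cy']]
E
cat > c.py <<'E'
from w import *
s,p=wrist();print(s['time_s'],s['tcp_pos'],np.round(p['mount'],3).tolist())
L=[]
im=p['image'][:,:,::-1].copy()
for n,m in(('thick_mid',ROLL),('thick_lever',LEV),('thick_stand',[])):
    for d in spotter.silhouettes(n,p):
        print(n,d['uv'],round(d['score'],2),d['region'].sum())
        if m and d['score']>.3 and not any(x[0] is m for x in L): L.append((m,p,d['region']))
q0=(.517,-.245)
for o in ([L[:1],L[1:],L]):
    if o:
        q,v=fit(o,q0);print(np.round(q[:2],4),np.degrees(q[2]).round(1),v/len(o))
ov=cv2.resize(sum(mask(m,q,p) for m in(ROLL,LEV)),(640,400));c,_=cv2.findContours((ov>.5).astype(np.uint8),0,2)
cv2.drawContours(im,c,-1,(0,255,0),1);cv2.imwrite('pics/w1.png',im)
E
python3 c.py
```

```text
2.7667 [ 0.44120956 -0.16628084  0.25104185] [[0.0, -0.244, 0.97, -0.144], [1.0, 0.001, -0.0, 0.0], [-0.001, 0.97, 0.244, -0.066], [0.0, 0.0, 0.0, 1.0]]
thick_mid [400.2, 117.8] 0.75 5816
thick_lever [343.3, 130.2] 0.5 6372
thick_stand [346.1, 126.5] 0.62 5819
thick_stand [454.3, 238.4] 0.6 148
[ 0.516  -0.2455] -2.3 0.0445551872253418
[ 0.5631 -0.2569] -1.3 0.789845883846283
[ 0.5161 -0.2461] -2.1 0.43066921830177307
```

View pics/w1.png

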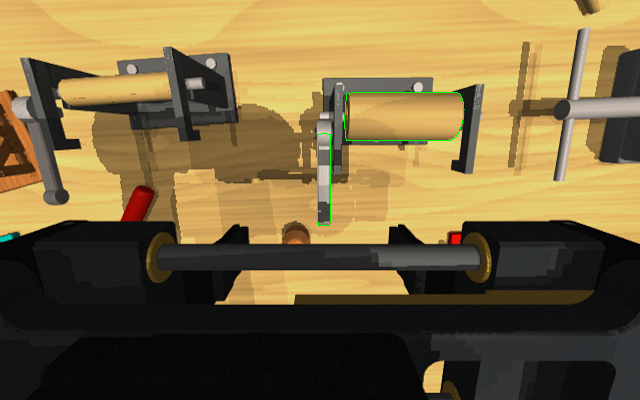

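The overlay fits the roller (405,117) and lever (324,180) well. That gives the stand at (0.516, -0.2457), yaw -2.2°. Now going down on the lever and pinching it.

play_rows --commands '[{"fingers": -1, "tx": 0.04, "ty": 0.006, "tz": 0.002, "ax": 0, "ay": 0, "az": 0}, {"fingers": -1, "tx": 0.08, "ty": 0.006, "tz": 0.002, "ax": 0, "ay": 0, "az": 0}, {"fingers": -1, "tx": 0.12, "ty": 0.006, "tz": 0.002, "ax": 0, "ay": 0, "az": 0}, {"fingers": -1, "tx": 0.149, "ty": 0.006, "tz": 0.002, "ax": 0, "ay": 0, "az": 0}, {"fingers": 0.5, "tx": 0.149, "ty": 0.006, "tz": 0.002, "ax": 0, "ay": 0, "az": 0}]'

```text
time_s: 3.38
tcp_pos: [0.4362, -0.1674, 0.135]
ee_rot: [[-0.009, -0.045, -0.999], [0.001, -0.999, 0.045], [-1.0, -0.001, 0.01]]
wrist_force: [-0.9, 0.0, 0.3]
gripper_width: 0.973
```

play_rows --commands '[{"fingers": 1, "tx": 0, "ty": 0, "tz": 0, "ax": 0, "ay": 0, "az": 0}, {"fingers": 1, "tx": 0, "ty": 0, "tz": 0, "ax": 0, "ay": 0, "az": 0}, {"fingers": 1, "tx": 0, "ty": 0, "tz": 0, "ax": 0, "ay": 0, "az": 0}, {"fingers": 1, "tx": 0, "ty": 0, "tz": 0, "ax": 0, "ay": 0, "az": 0}, {"fingers": 1, "tx": 0, "ty": 0, "tz": 0, "ax": 0, "ay": 0, "az": 0}]'

```text
time_s: 3.8
tcp_pos: [0.4402, -0.1691, 0.14]
ee_rot: [[0.003, -0.046, -0.999], [-0.0, -0.999, 0.046], [-1.0, 0.0, -0.003]]
wrist_force: [0.2, -0.2, -0.4]
gripper_width: 0.631
```

play_rows --commands '[{"fingers": 1, "tx": 0, "ty": 0, "tz": 0, "ax": 0, "ay": 0, "az": 0}, {"fingers": 1, "tx": 0, "ty": 0, "tz": 0, "ax": 0, "ay": 0, "az": 0}, {"fingers": 1, "tx": 0, "ty": 0, "tz": 0, "ax": 0, "ay": 0, "az": 0}, {"fingers": 1, "tx": 0, "ty": 0, "tz": 0, "ax": 0, "ay": 0, "az": 0}, {"fingers": 1, "tx": 0, "ty": 0, "tz": 0, "ax": 0, "ay": 0, "az": 0}]'

```text
time_s: 4.22
tcp_pos: [0.4394, -0.1693, 0.1388]
ee_rot: [[-0.0, -0.047, -0.999], [-0.0, -0.999, 0.047], [-1.0, 0.0, 0.0]]
wrist_force: [-0.4, 0.4, -0.1]
gripper_width: 0.245
```

play_rows --commands '[{"fingers": 1, "tx": 0, "ty": 0, "tz": 0, "ax": 0, "ay": 0, "az": 0}, {"fingers": 1, "tx": 0, "ty": 0, "tz": 0, "ax": 0, "ay": 0, "az": 0}, {"fingers": 1, "tx": 0, "ty": 0, "tz": 0, "ax": 0, "ay": 0, "az": 0}, {"fingers": 1, "tx": 0, "ty": 0, "tz": 0, "ax": 0, "ay": 0, "az": 0}, {"fingers": 1, "tx": 0, "ty": 0, "tz": 0, "ax": 0, "ay": 0, "az": 0}]'

```text
time_s: 4.63
tcp_pos: [0.4393, -0.1707, 0.139]
ee_rot: [[-0.001, -0.046, -0.999], [-0.002, -0.999, 0.046], [-1.0, 0.002, 0.001]]
wrist_force: [0.3, -8.2, -0.3]
gripper_width: 0.135
```

play_rows --commands '[{"fingers": 1, "tx": -0.019, "ty": 0.002, "tz": -0.003, "ax": 0, "ay": 0, "az": 0}, {"fingers": 1, "tx": -0.037, "ty": 0.002, "tz": -0.009, "ax": 0, "ay": 0, "az": 0}, {"fingers": 1, "tx": -0.053, "ty": 0.002, "tz": -0.02, "ax": 0, "ay": 0, "az": 0}, {"fingers": 1, "tx": -0.066, "ty": 0.002, "tz": -0.0335, "ax": 0, "ay": 0, "az": 0}, {"fingers": 1, "tx": -0.076, "ty": 0.0015, "tz": -0.05, "ax": 0, "ay": 0, "az": 0}]'

```text
time_s: 5.05
tcp_pos: [0.4718, -0.1721, 0.194]
ee_rot: [[-0.013, -0.048, -0.999], [0.001, -0.999, 0.048], [-1.0, -0.001, 0.014]]
wrist_force: [-7.0, -3.1, -4.0]
gripper_width: 0.132
```

play_rows --commands '[{"fingers": 1, "tx": -0.006, "ty": 0, "tz": -0.018, "ax": 0, "ay": 0, "az": 0}, {"fingers": 1, "tx": -0.008, "ty": 0, "tz": -0.037, "ax": 0, "ay": 0, "az": 0}, {"fingers": 1, "tx": -0.006, "ty": 0, "tz": -0.056, "ax": 0, "ay": 0, "az": 0}, {"fingers": 1, "tx": 0, "ty": -0.001, "tz": -0.074, "ax": 0, "ay": 0, "az": 0}, {"fingers": 1, "tx": 0.011, "ty": -0.001, "tz": -0.0915, "ax": 0, "ay": 0, "az": 0}]'

```text
time_s: 5.47
tcp_pos: [0.547, -0.1752, 0.1907]
ee_rot: [[0.004, -0.045, -0.999], [-0.002, -0.999, 0.045], [-1.0, 0.002, -0.004]]
wrist_force: [1.1, 1.5, 11.0]
gripper_width: 0.124
```

play_rows --commands '[{"fingers": 1, "tx": 0.006, "ty": 0, "tz": -0.006, "ax": 0, "ay": 0, "az": 0}, {"fingers": 1, "tx": 0.006, "ty": 0, "tz": -0.006, "ax": 0, "ay": 0, "az": 0}]'

```text
time_s: 5.63
tcp_pos: [0.5553, -0.1754, 0.1859]
ee_rot: [[0.011, -0.044, -0.999], [-0.003, -0.999, 0.044], [-1.0, 0.003, -0.011]]
wrist_force: [5.7, -0.3, 6.5]
gripper_width: 0.125
```

play_rows --commands '[{"fingers": -1, "tx": 0, "ty": 0, "tz": 0, "ax": 0, "ay": 0, "az": 0}, {"fingers": -1, "tx": 0, "ty": 0, "tz": 0, "ax": 0, "ay": 0, "az": 0}, {"fingers": -1, "tx": 0, "ty": 0, "tz": 0, "ax": 0, "ay": 0, "az": 0}, {"fingers": -1, "tx": 0, "ty": 0, "tz": 0, "ax": 0, "ay": 0, "az": 0}, {"fingers": -1, "tx": 0, "ty": 0, "tz": 0, "ax": 0, "ay": 0, "az": 0}]'

```text
time_s: 6.05
tcp_pos: [0.5493, -0.1748, 0.1825]
ee_rot: [[-0.002, -0.047, -0.999], [0.0, -0.999, 0.047], [-1.0, -0.0, 0.002]]
wrist_force: [0.0, -0.5, -0.0]
gripper_width: 0.419
```

play_rows --commands '[{"fingers": -1, "tx": 0, "ty": 0, "tz": 0, "ax": 0, "ay": 0, "az": 0}, {"fingers": -1, "tx": 0, "ty": 0, "tz": 0, "ax": 0, "ay": 0, "az": 0}, {"fingers": -1, "tx": -0.03, "ty": 0, "tz": 0, "ax": 0, "ay": 0, "az": 0}, {"fingers": -1, "tx": -0.07, "ty": 0, "tz": 0, "ax": 0, "ay": 0, "az": 0}, {"fingers": -1, "tx": -0.11, "ty": 0, "tz": 0, "ax": 0, "ay": 0, "az": 0}]'

```text
time_s: 6.47
tcp_pos: [0.5493, -0.1747, 0.2657]
ee_rot: [[-0.003, -0.046, -0.999], [0.0, -0.999, 0.046], [-1.0, 0.0, 0.003]]
wrist_force: [1.0, -0.4, -0.3]
gripper_width: 0.804
```

play_rows --commands '[{"fingers": -1, "tx": 0, "ty": 0.05, "tz": 0.03, "ax": 0.04, "ay": 0, "az": 0}, {"fingers": -1, "tx": 0, "ty": 0.09, "tz": 0.05, "ax": 0.08, "ay": 0, "az": 0}, {"fingers": -1, "tx": 0, "ty": 0.09, "tz": 0.05, "ax": 0.12, "ay": 0, "az": 0}, {"fingers": -1, "tx": 0, "ty": 0.09, "tz": 0.05, "ax": 0.16, "ay": 0, "az": 0}, {"fingers": -1, "tx": 0, "ty": 0.09, "tz": 0.05, "ax": 0.19, "ay": 0, "az": 0}]'

```text
time_s: 6.88
tcp_pos: [0.5088, -0.2411, 0.2656]
ee_rot: [[0.0, -0.606, -0.796], [0.0, -0.796, 0.606], [-1.0, -0.0, -0.0]]
wrist_force: [-0.0, -0.1, 0.6]
gripper_width: 0.997
```

play_rows --commands '[{"fingers": -1, "tx": 0, "ty": 0, "tz": 0, "ax": 0.04, "ay": 0, "az": 0}, {"fingers": -1, "tx": 0, "ty": 0, "tz": 0, "ax": 0.08, "ay": 0, "az": 0}, {"fingers": -1, "tx": 0, "ty": 0, "tz": 0, "ax": 0.12, "ay": 0, "az": 0}, {"fingers": -1, "tx": 0, "ty": 0, "tz": 0, "ax": 0.16, "ay": 0, "az": 0}, {"fingers": -1, "tx": 0, "ty": 0, "tz": 0, "ax": 0.19, "ay": 0, "az": 0}]'

```text
time_s: 7.3
tcp_pos: [0.5092, -0.2404, 0.2655]
ee_rot: [[-0.0, -0.948, -0.319], [0.0, -0.319, 0.948], [-1.0, 0.0, 0.0]]
wrist_force: [-1.2, 0.8, -0.8]
gripper_width: 0.998
```

play_rows --commands '[{"fingers": -1, "tx": 0, "ty": 0, "tz": 0, "ax": 0.04, "ay": 0, "az": 0}, {"fingers": -1, "tx": 0, "ty": 0, "tz": 0, "ax": 0.08, "ay": 0, "az": 0}, {"fingers": -1, "tx": 0, "ty": 0, "tz": 0, "ax": 0.12, "ay": 0, "az": 0}, {"fingers": -1, "tx": 0, "ty": 0, "tz": 0, "ax": 0.12, "ay": 0, "az": 0}, {"fingers": -1, "tx": 0, "ty": 0, "tz": 0, "ax": 0.12, "ay": 0, "az": 0}]'

```text
time_s: 7.72
tcp_pos: [0.5093, -0.2404, 0.2655]
ee_rot: [[-0.0, -0.999, 0.043], [0.0, 0.043, 0.999], [-1.0, 0.0, 0.0]]
wrist_force: [1.1, 0.2, -0.3]
gripper_width: 0.999
```

```bash
cat > d.py <<'E'
from w import *
s,p=wrist('w2');print(s['time_s'],s['tcp_pos'],np.round(s['ee_rot'],3).tolist(),s['joints'])
for d in spotter.silhouettes('thick_mid',p):
    print(d['uv'],round(d['score'],2),d['region'].sum())
    q,v=fit([(ROLL,p,d['region'])],(.516,-.2457));print(np.round(q[:2],4),np.degrees(q[2]).round(1),v)
t=viewer.capture('side');cv2.imwrite('pics/s2.png',cv2.resize(t['image'][130:290,280:480,::-1],None,fx=2,fy=2,interpolation=2))
a=cv2.imread('pics/w2.png');b=cv2.imread('pics/s2.png');b=cv2.resize(b,(500,400))
cv2.imwrite('pics/m2.png',cv2.resize(np.hstack([a,b]),None,fx=.7,fy=.7,interpolation=3))
E
python3 d.py
```

```text
7.7167 [ 0.50926508 -0.24043869  0.26549912] [[-0.0, -0.999, 0.043], [0.0, 0.043, 0.999], [-1.0, 0.0, 0.0]] [-8.79016682e+00  1.50859298e+01 -6.19161069e+00 -1.99382315e-03
 -6.87312152e+01  6.30810266e+00]
[311.4, 190.3] 0.93 4144
[ 0.5161 -0.2459] -1.8 0.06705814599990845
```

View pics/m2.png

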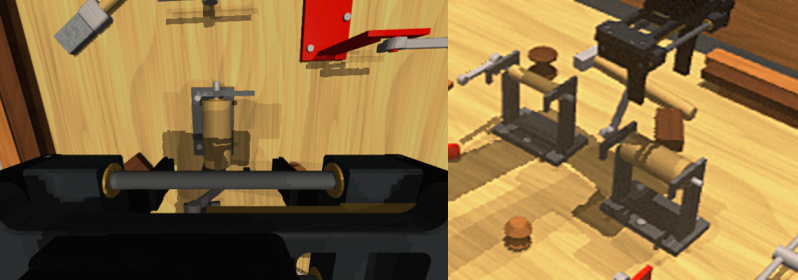

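The lever now leans over to the back (side crop, about (617,115)), and the gripper is above the roller with its jaws across it. Descending to grip.

play_rows --commands '[{"fingers": -1, "tx": 0.02, "ty": -0.0106, "tz": -0.0068, "ax": 0, "ay": 0, "az": 0}, {"fingers": -1, "tx": 0.07, "ty": -0.0106, "tz": -0.0068, "ax": 0, "ay": 0, "az": 0}, {"fingers": -1, "tx": 0.115, "ty": -0.0106, "tz": -0.0068, "ax": 0, "ay": 0, "az": 0}, {"fingers": -1, "tx": 0.16, "ty": -0.0106, "tz": -0.0068, "ax": 0, "ay": 0, "az": 0}, {"fingers": -1, "tx": 0.1887, "ty": -0.0106, "tz": -0.0068, "ax": 0, "ay": 0, "az": 0}]'

```text
time_s: 8.28
tcp_pos: [0.5153, -0.2454, 0.1207]
ee_rot: [[-0.004, -0.999, 0.045], [0.002, 0.045, 0.999], [-1.0, 0.004, 0.001]]
wrist_force: [0.1, 0.4, 0.5]
gripper_width: 1.0
```

play_rows --commands '[{"fingers": 0.4, "tx": 0, "ty": 0, "tz": 0, "ax": 0, "ay": 0, "az": 0}, {"fingers": 1, "tx": 0, "ty": 0, "tz": 0, "ax": 0, "ay": 0, "az": 0}, {"fingers": 1, "tx": 0, "ty": 0, "tz": 0, "ax": 0, "ay": 0, "az": 0}, {"fingers": 1, "tx": 0, "ty": 0, "tz": 0, "ax": 0, "ay": 0, "az": 0}, {"fingers": 1, "tx": 0, "ty": 0, "tz": 0, "ax": 0, "ay": 0, "az": 0}]'

```text
time_s: 8.7
tcp_pos: [0.5183, -0.2461, 0.1261]
ee_rot: [[0.004, -0.999, 0.046], [-0.001, 0.046, 0.999], [-1.0, -0.004, -0.001]]
wrist_force: [-0.5, 0.4, -0.4]
gripper_width: 0.704
```

play_rows --commands '[{"fingers": 1, "tx": 0, "ty": 0, "tz": 0, "ax": 0, "ay": 0, "az": 0}, {"fingers": 1, "tx": 0, "ty": 0, "tz": 0, "ax": 0, "ay": 0, "az": 0}, {"fingers": 1, "tx": 0, "ty": 0, "tz": 0, "ax": 0, "ay": 0, "az": 0}, {"fingers": 1, "tx": 0, "ty": 0, "tz": 0, "ax": 0, "ay": 0, "az": 0}]'

```text
time_s: 9.03
tcp_pos: [0.5175, -0.246, 0.1248]
ee_rot: [[0.001, -0.999, 0.046], [-0.0, 0.046, 0.999], [-1.0, -0.001, -0.0]]
wrist_force: [-0.5, 0.1, 2.8]
gripper_width: 0.497
```

play_rows --commands '[{"fingers": 1, "tx": 0, "ty": 0, "tz": 0, "ax": 0, "ay": 0, "az": 0}, {"fingers": 1, "tx": 0, "ty": 0, "tz": 0, "ax": 0, "ay": 0, "az": 0}, {"fingers": 1, "tx": -0.0037, "ty": 0, "tz": 0, "ax": 0, "ay": 0, "az": 0}, {"fingers": 1, "tx": -0.0037, "ty": 0, "tz": 0, "ax": 0, "ay": 0, "az": 0}, {"fingers": 1, "tx": -0.0037, "ty": 0, "tz": 0, "ax": 0, "ay": 0, "az": 0}]'

```text
time_s: 9.45
tcp_pos: [0.5165, -0.2457, 0.1261]
ee_rot: [[-0.001, -0.999, 0.047], [0.001, 0.047, 0.999], [-1.0, 0.001, 0.001]]
wrist_force: [-0.4, -0.4, -2.6]
gripper_width: 0.5
```

play_rows --commands '[{"fingers": 1, "tx": -0.0007, "ty": 0.007, "tz": 0, "ax": 0, "ay": 0, "az": 0}, {"fingers": 1, "tx": -0.0007, "ty": 0.016, "tz": 0, "ax": 0, "ay": 0, "az": 0}, {"fingers": 1, "tx": -0.0007, "ty": 0.026, "tz": 0, "ax": 0, "ay": 0, "az": 0}, {"fingers": 1, "tx": -0.0007, "ty": 0.036, "tz": 0, "ax": 0, "ay": 0, "az": 0}, {"fingers": 1, "tx": -0.0007, "ty": 0.036, "tz": 0, "ax": 0, "ay": 0, "az": 0}]'

```text
time_s: 9.87
tcp_pos: [0.4875, -0.2444, 0.1271]
ee_rot: [[-0.003, -0.999, 0.047], [0.001, 0.047, 0.999], [-1.0, 0.003, 0.001]]
wrist_force: [-0.1, 0.4, -1.5]
gripper_width: 0.497
```

play_rows --commands '[{"fingers": 1, "tx": 0, "ty": 0, "tz": 0, "ax": 0, "ay": 0, "az": 0}, {"fingers": 1, "tx": 0.01, "ty": 0, "tz": 0, "ax": 0, "ay": 0, "az": 0}, {"fingers": 1, "tx": 0.02, "ty": 0, "tz": 0, "ax": 0, "ay": 0, "az": 0}, {"fingers": 1, "tx": 0.031, "ty": 0, "tz": 0, "ax": 0, "ay": 0, "az": 0}, {"fingers": 1, "tx": 0.031, "ty": 0, "tz": 0, "ax": 0, "ay": 0, "az": 0}]'

```text
time_s: 10.28
tcp_pos: [0.4887, -0.2442, 0.1015]
ee_rot: [[-0.005, -0.999, 0.047], [0.001, 0.047, 0.999], [-1.0, 0.005, 0.001]]
wrist_force: [-1.4, -0.4, -2.9]
gripper_width: 0.496
```

play_rows --commands '[{"fingers": 1, "tx": 0, "ty": 0.005, "tz": 0, "ax": 0, "ay": 0, "az": 0}, {"fingers": 1, "tx": 0, "ty": 0.03, "tz": 0, "ax": 0, "ay": 0, "az": 0}, {"fingers": 1, "tx": 0, "ty": 0.065, "tz": 0, "ax": 0, "ay": 0, "az": 0}, {"fingers": 1, "tx": 0, "ty": 0.105, "tz": 0, "ax": 0, "ay": 0, "az": 0}, {"fingers": 1, "tx": 0, "ty": 0.105, "tz": 0, "ax": 0, "ay": 0, "az": 0}]'

```text
time_s: 10.7
tcp_pos: [0.4048, -0.2398, 0.1033]
ee_rot: [[-0.007, -0.999, 0.049], [0.003, 0.049, 0.999], [-1.0, 0.007, 0.003]]
wrist_force: [-1.0, 0.8, -2.5]
gripper_width: 0.503
```

play_rows --commands '[{"fingers": 1, "tx": -0.03, "ty": 0, "tz": 0, "ax": 0, "ay": 0, "az": 0}, {"fingers": 1, "tx": -0.07, "ty": 0, "tz": 0, "ax": 0, "ay": 0, "az": 0}, {"fingers": 1, "tx": -0.12, "ty": 0, "tz": 0, "ax": 0, "ay": 0, "az": 0}, {"fingers": 1, "tx": -0.17, "ty": 0, "tz": 0, "ax": 0, "ay": 0, "az": 0}, {"fingers": 1, "tx": -0.2, "ty": 0, "tz": 0, "ax": 0, "ay": 0, "az": 0}]'

```text
time_s: 11.12
tcp_pos: [0.4126, -0.2417, 0.2587]
ee_rot: [[0.006, -0.999, 0.046], [-0.003, 0.046, 0.999], [-1.0, -0.007, -0.002]]
wrist_force: [0.5, -0.4, -2.7]
gripper_width: 0.497
```

play_rows --commands '[{"fingers": 1, "tx": 0, "ty": -0.01, "tz": 0.05, "ax": 0, "ay": 0, "az": 0}, {"fingers": 1, "tx": 0, "ty": -0.02, "tz": 0.1, "ax": 0, "ay": 0, "az": 0}, {"fingers": 1, "tx": 0, "ty": -0.03, "tz": 0.15, "ax": 0, "ay": 0, "az": 0}, {"fingers": 1, "tx": 0, "ty": -0.04, "tz": 0.2, "ax": 0, "ay": 0, "az": 0}, {"fingers": 1, "tx": 0, "ty": -0.05, "tz": 0.25, "ax": 0, "ay": 0, "az": 0}]'

```text
time_s: 11.53
tcp_pos: [0.4575, -0.0538, 0.2546]
ee_rot: [[0.001, -0.999, 0.047], [0.0, 0.047, 0.999], [-1.0, -0.001, 0.0]]
wrist_force: [2.0, -0.2, -2.8]
gripper_width: 0.494
```

play_rows --commands '[{"fingers": 1, "tx": 0, "ty": -0.01, "tz": 0.05, "ax": -0.03, "ay": 0, "az": 0}, {"fingers": 1, "tx": 0, "ty": -0.02, "tz": 0.1, "ax": -0.06, "ay": 0, "az": 0}, {"fingers": 1, "tx": 0, "ty": -0.03, "tz": 0.15, "ax": -0.083, "ay": 0, "az": 0}, {"fingers": 1, "tx": 0, "ty": -0.04, "tz": 0.2, "ax": -0.083, "ay": 0, "az": 0}, {"fingers": 1, "tx": 0, "ty": -0.053, "tz": 0.25, "ax": -0.083, "ay": 0, "az": 0}]'

```text
time_s: 11.95
tcp_pos: [0.5057, 0.1319, 0.2545]
ee_rot: [[0.0, -0.977, -0.213], [0.0, -0.213, 0.977], [-1.0, -0.0, 0.0]]
wrist_force: [0.3, -0.8, -2.2]
gripper_width: 0.5
```

play_rows --commands '[{"fingers": 1, "tx": 0, "ty": 0, "tz": 0, "ax": 0, "ay": 0, "az": 0}, {"fingers": 1, "tx": 0, "ty": 0, "tz": 0, "ax": 0, "ay": 0, "az": 0}]'

```text
time_s: 12.12
tcp_pos: [0.5061, 0.1318, 0.2536]
ee_rot: [[-0.001, -0.976, -0.216], [-0.0, -0.216, 0.976], [-1.0, 0.001, -0.0]]
wrist_force: [-0.9, -0.7, -2.5]
gripper_width: 0.498
```

```bash
cat > e.py <<'E'
from w import *
HELD=[cyl((0,0,0),22,100)]
s,p=wrist();print(s['time_s'],s['tcp_pos'],np.round(s['ee_rot'],3).tolist())
im=p['image'][:,:,::-1].copy()
for d in spotter.silhouettes('cradle',p)[:2]:
    print(d['uv'],round(d['score'],2),d['region'].sum())
    q,v=fit([(CR,p,d['region'])],(.508,.274));print(np.round(q[:2],4),np.degrees(q[2]).round(1),v)
    c,_=cv2.findContours((cv2.resize(mask(CR,q,p),(640,400))>.5).astype(np.uint8),0,2);cv2.drawContours(im,c,-1,(0,255,0),1)
for d in spotter.silhouettes('thick_mid',p)[:2]:
    print('roller',d['uv'],round(d['score'],2),d['region'].sum())
    H=[h+[0,0,s['tcp_pos'][2]-.004] for h in HELD]
    q,v=fit([(H,p,d['region'])],s['tcp_pos'][:2]);print('held',np.round(q[:2],4),np.degrees(q[2]).round(1),v)
cv2.imwrite('pics/w3.png',im)
E
python3 e.py
```

```text
12.1167 [0.50613518 0.13184268 0.25364521] [[-0.001, -0.976, -0.216], [-0.0, -0.216, 0.976], [-1.0, 0.001, -0.0]]
[279.2, 282.0] 0.67 144
[0.5377 0.3018] -18.4 0.9750411510467529
[316.3, 206.1] 0.35 9376
[0.4986 0.1653] 14.6 0.36148369312286377
roller [316.3, 206.0] 0.86 9451
held [0.5104 0.1079] 12.8 0.40423649549484253
```

View pics/w3.png

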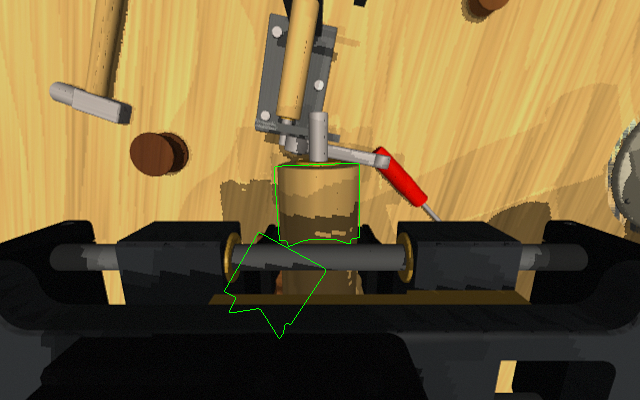

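The wrist camera looks back towards the slim stand (its lever and roller are untouched, about (295,60)), so the cradle is out of view. The cradle fit from the fixed cameras (overlap error 0.08) is good enough for a self-centring V. Moving over it and lowering.

play_rows --commands '[{"fingers": 1, "tx": 0, "ty": -0.012, "tz": 0.05, "ax": 0, "ay": 0, "az": 0}, {"fingers": 1, "tx": 0, "ty": -0.023, "tz": 0.1, "ax": 0, "ay": 0, "az": 0}, {"fingers": 1, "tx": 0, "ty": -0.035, "tz": 0.15, "ax": 0, "ay": 0, "az": 0}, {"fingers": 1, "tx": 0, "ty": -0.0432, "tz": 0.1847, "ax": 0, "ay": 0, "az": 0}, {"fingers": 1, "tx": 0, "ty": -0.0432, "tz": 0.1847, "ax": 0, "ay": 0, "az": 0}]'

```text
time_s: 12.68
tcp_pos: [0.5087, 0.2753, 0.2539]
ee_rot: [[0.001, -0.977, -0.215], [0.001, -0.215, 0.977], [-1.0, -0.002, 0.001]]
wrist_force: [0.2, -1.0, -2.5]
gripper_width: 0.5
```

play_rows --commands '[{"fingers": 1, "tx": 0.04, "ty": 0, "tz": 0, "ax": 0, "ay": 0, "az": 0}, {"fingers": 1, "tx": 0.09, "ty": 0, "tz": 0, "ax": 0, "ay": 0, "az": 0}, {"fingers": 1, "tx": 0.13, "ty": 0, "tz": 0, "ax": 0, "ay": 0, "az": 0}, {"fingers": 1, "tx": 0.16, "ty": 0, "tz": 0, "ax": 0, "ay": 0, "az": 0}, {"fingers": 1, "tx": 0.175, "ty": 0, "tz": 0, "ax": 0, "ay": 0, "az": 0}]'

```text
time_s: 13.1
tcp_pos: [0.5066, 0.2693, 0.1196]
ee_rot: [[-0.005, -0.978, -0.21], [-0.004, -0.21, 0.978], [-1.0, 0.006, -0.003]]
wrist_force: [0.2, -0.5, -1.8]
gripper_width: 0.495
```

play_rows --commands '[{"fingers": 1, "tx": 0, "ty": 0, "tz": 0, "ax": 0, "ay": 0, "az": 0}, {"fingers": 1, "tx": 0, "ty": 0, "tz": 0, "ax": 0, "ay": 0, "az": 0}]'

```text
time_s: 13.27
tcp_pos: [0.5085, 0.271, 0.1229]
ee_rot: [[-0.0, -0.977, -0.211], [-0.001, -0.211, 0.977], [-1.0, 0.001, -0.001]]
wrist_force: [0.0, -0.3, -1.1]
gripper_width: 0.498
```

```bash
cat > f.py <<'E'
from station import r,viewer
import cv2,numpy as np
s=r.sense();print(s['time_s'],s['tcp_pos'],np.round(s['ee_rot'],3).tolist())
t=viewer.capture('side')['image'][120:240,190:340,::-1];u=viewer.capture('top')['image'][110:230,160:310,::-1]
cv2.imwrite('pics/m4.png',cv2.resize(np.hstack([t,u]),None,fx=2.6,fy=2.6,interpolation=2))
E
python3 f.py
```

```text
13.2667 [0.50849869 0.27100489 0.12294681] [[-0.0, -0.977, -0.211], [-0.001, -0.211, 0.977], [-1.0, 0.001, -0.001]]
```

View pics/m4.png

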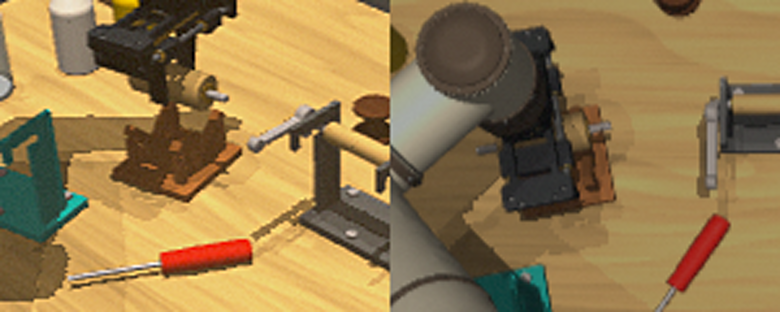

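The roller hangs above the cradle and in line with it (side (185,90), top (585,130)). Lowering.

play_rows --commands '[{"fingers": 1, "tx": 0.018, "ty": 0, "tz": 0.004, "ax": 0, "ay": 0, "az": 0}, {"fingers": 1, "tx": 0.036, "ty": 0, "tz": 0.004, "ax": 0, "ay": 0, "az": 0}, {"fingers": 1, "tx": 0.054, "ty": 0, "tz": 0.004, "ax": 0, "ay": 0, "az": 0}, {"fingers": 1, "tx": 0.066, "ty": 0, "tz": 0.004, "ax": 0, "ay": 0, "az": 0}, {"fingers": 1, "tx": 0.07, "ty": 0, "tz": 0.004, "ax": 0, "ay": 0, "az": 0}]'

```text
time_s: 13.78
tcp_pos: [0.5075, 0.2749, 0.0701]
ee_rot: [[-0.0, -0.977, -0.212], [-0.0, -0.212, 0.977], [-1.0, 0.0, -0.0]]
wrist_force: [-0.1, 0.0, -1.2]
gripper_width: 0.496
```

play_rows --commands '[{"fingers": 1, "tx": 0.001, "ty": 0, "tz": 0, "ax": 0, "ay": 0, "az": 0}, {"fingers": 1, "tx": 0.002, "ty": 0, "tz": 0, "ax": 0, "ay": 0, "az": 0}, {"fingers": 1, "tx": 0.003, "ty": 0, "tz": 0, "ax": 0, "ay": 0, "az": 0}, {"fingers": 1, "tx": 0.004, "ty": 0, "tz": 0, "ax": 0, "ay": 0, "az": 0}, {"fingers": 1, "tx": 0.004, "ty": 0, "tz": 0, "ax": 0, "ay": 0, "az": 0}]'

```text
time_s: 14.2
tcp_pos: [0.5077, 0.2754, 0.0677]
ee_rot: [[0.001, -0.977, -0.213], [0.001, -0.213, 0.977], [-1.0, -0.001, 0.0]]
wrist_force: [0.4, -0.1, -1.9]
gripper_width: 0.5
```

play_rows --commands '[{"fingers": 1, "tx": 0.001, "ty": 0, "tz": 0, "ax": 0, "ay": 0, "az": 0}, {"fingers": 1, "tx": 0.002, "ty": 0, "tz": 0, "ax": 0, "ay": 0, "az": 0}, {"fingers": 1, "tx": 0.003, "ty": 0, "tz": 0, "ax": 0, "ay": 0, "az": 0}, {"fingers": 1, "tx": 0.003, "ty": 0, "tz": 0, "ax": 0, "ay": 0, "az": 0}]'

```text
time_s: 14.53
tcp_pos: [0.5077, 0.2754, 0.0669]
ee_rot: [[0.001, -0.977, -0.213], [0.0, -0.213, 0.977], [-1.0, -0.001, 0.0]]
wrist_force: [-3.5, -2.4, 7.8]
gripper_width: 0.496
```

The roller has touched down (+8 N), so I release it.

play_rows --commands '[{"fingers": -0.2, "tx": 0, "ty": 0, "tz": 0, "ax": 0, "ay": 0, "az": 0}, {"fingers": -1, "tx": 0, "ty": 0, "tz": 0, "ax": 0, "ay": 0, "az": 0}, {"fingers": -1, "tx": 0, "ty": 0, "tz": 0, "ax": 0, "ay": 0, "az": 0}, {"fingers": -1, "tx": 0, "ty": 0, "tz": 0, "ax": 0, "ay": 0, "az": 0}, {"fingers": -1, "tx": 0, "ty": 0, "tz": 0, "ax": 0, "ay": 0, "az": 0}]'

```text
time_s: 14.95
tcp_pos: [0.5077, 0.2753, 0.065]
ee_rot: [[0.0, -0.977, -0.213], [0.0, -0.213, 0.977], [-1.0, -0.0, -0.0]]
wrist_force: [0.1, -0.3, 0.3]
gripper_width: 0.789
```

play_rows --commands '[{"fingers": -1, "tx": 0, "ty": 0, "tz": 0, "ax": 0, "ay": 0, "az": 0}, {"fingers": -1, "tx": 0, "ty": 0, "tz": 0, "ax": 0, "ay": 0, "az": 0}, {"fingers": -1, "tx": -0.02, "ty": 0, "tz": 0, "ax": 0, "ay": 0, "az": 0}, {"fingers": -1, "tx": -0.06, "ty": 0, "tz": 0, "ax": 0, "ay": 0, "az": 0}, {"fingers": -1, "tx": -0.1, "ty": 0, "tz": 0, "ax": 0, "ay": 0, "az": 0}]'

```text
time_s: 15.37
tcp_pos: [0.5069, 0.2745, 0.1397]
ee_rot: [[-0.003, -0.977, -0.213], [-0.003, -0.213, 0.977], [-1.0, 0.003, -0.002]]
wrist_force: [1.3, 0.3, 0.3]
gripper_width: 0.993
```

play_rows --commands '[{"fingers": -1, "tx": -0.05, "ty": 0, "tz": 0.03, "ax": 0, "ay": 0, "az": 0}, {"fingers": -1, "tx": -0.1, "ty": 0, "tz": 0.06, "ax": 0, "ay": 0, "az": 0}, {"fingers": -1, "tx": -0.15, "ty": 0, "tz": 0.1, "ax": 0, "ay": 0, "az": 0}, {"fingers": -1, "tx": -0.15, "ty": 0, "tz": 0.14, "ax": 0, "ay": 0, "az": 0}, {"fingers": -1, "tx": -0.15, "ty": 0, "tz": 0.14, "ax": 0, "ay": 0, "az": 0}]'

```text
time_s: 15.78
tcp_pos: [0.4856, 0.3835, 0.2564]
ee_rot: [[0.006, -0.976, -0.217], [0.008, -0.217, 0.976], [-1.0, -0.008, 0.006]]
wrist_force: [0.9, -0.5, -1.0]
gripper_width: 0.996
```

play_rows --commands '[{"fingers": -1, "tx": 0, "ty": 0, "tz": 0, "ax": 0, "ay": 0, "az": 0}, {"fingers": -1, "tx": 0, "ty": 0, "tz": 0, "ax": 0, "ay": 0, "az": 0}]'

```text
time_s: 15.95
tcp_pos: [0.4846, 0.3773, 0.2514]
ee_rot: [[-0.002, -0.977, -0.213], [-0.002, -0.213, 0.977], [-1.0, 0.002, -0.001]]
wrist_force: [-0.2, -0.1, -0.0]
gripper_width: 1.002
```

```bash
cat > g.py <<'E'
from w import *
s,p=wrist('w5');print(s['time_s'],s['tcp_pos'],s['wrist_force'])
t=viewer.capture('side')
cv2.imwrite('pics/s5.png',t['image'][:,:,::-1])
LY=[cyl((0,0,61),22,100)]
ds=[d for d in spotter.silhouettes('thick_mid',p)];print([(d['uv'],d['score'],d['region'].sum()) for d in ds])
for d in ds[:2]:
    q,v=fit([(LY,p,d['region'])],(.508,.274));print('roller',np.round(q[:2],4),np.degrees(q[2]).round(1),v)
for d in spotter.silhouettes('cradle',p)[:1]:
    q,v=fit([(CR+LY,p,d['region']|ds[0]['region'])],(.508,.274));print('cradle',np.round(q[:2],4),np.degrees(q[2]).round(1),v)
cv2.imwrite('pics/m5.png',cv2.resize(np.hstack([p['image'][:260],t['image'][100:360,190:490]])[:,:,::-1],None,fx=.85,fy=.85,interpolation=3))
E
python3 g.py
```

```text
15.95 [0.48462509 0.3772877  0.25143836] [-0.24466905 -0.14457004 -0.04313148]
[([317.4, 93.0], 0.75, np.int64(4254))]
roller [0.5055 0.2758] 12.3 0.10647314786911011
cradle [0.5056 0.2741] 12.9 0.07215827703475952
```

View pics/m5.png

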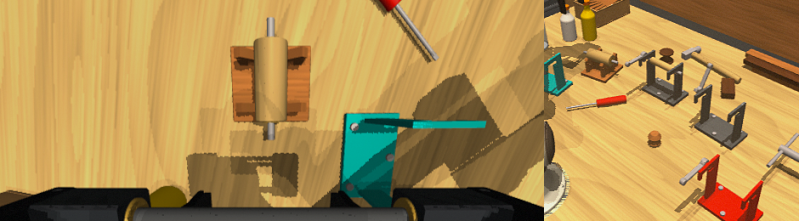

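The roller lies in the cradle (270,80), centred to within about 2 mm and 1° of the groove. The thick stand is empty with its lever back (side (703,80)), and the slim stand is unchanged. Handing in.

```bash
python3 -c "
from station import job
print(job.finish_job())"
```

```text
the job is handed in; nothing more can be done
None
```

The thick roller is lying in the V cradle and the gripper has let go. I handed the job in at about 16 s; no verdict came back.

- **Lever:** I pinched the thick stand's cam lever and swung it over to the back. From the gripper position it stands at about 2.37 rad. I did not measure its angle again, but the last side picture shows it still tipped back.
- **Roller:** I gripped it with a measured opening of about 43 mm. I raised it about 2–3 mm, drew it forward 27 mm, lowered it below the noses and took it out to the front. I then lowered it into the cradle until the wrist force read about 8 N upward and released it.
- **Final check:** the wrist camera fit puts the roller within about 2 mm of the cradle's middle and within 1° of the groove. The picture shows it resting in both V blocks. The arm was clear, with about 0 N at the wrist.
- **Slim stand:** its lever looks shut and its roller in place in the last picture, judged by eye only.
- **A check that failed:** my wrist look while approaching the cradle missed it, because the camera faces the other way. The fits on the cradle and held roller in that picture were useless, so I relied on the fixed-camera estimate. The final wrist fit agreed with it to about 2 mm.

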